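# Pin a drive test jig shut and hold its contacts down

## Task

A drive lies in the open clamshell test jig. Swing the jig's lid down, then take the long round-headed pin from the wooden rack, push it down through the lid's hole into the base until its collar bears on the lid, and press until the lid is fully shut against its springs. Finish while still holding the pin and pressing it down, so that the lid stays shut; leave the short square-headed pin in the rack and do not shift the dish of screws.

Things in the scene. Friction and masses are not known exactly. Their poses are not given: they have to be found in the camera images.
- jig: Clamshell test jig fixed to the bench: grey plastic base 170 x 136 x 30 mm, aluminium lid, a 16 mm wide, 6 mm high mounting flange along each side, a black drive lying inside. Origin: centre of the underside; x axis from the pin-hole end towards the hinge end, y along the hinge line, z up. Hinge end away from the robot. Two sprung 9 mm rods stand 6 mm out of the base at x = -20, y = +-58.5 mm; they hold the lowered lid ajar.
- lid (a joint): Lid angle, rad: 0 = fully shut, grows as the lid opens (1.57 = upright). Stiff hinge: above 0.06 rad the lid stays where it is left (about 0.25 Nm of friction). Below about 0.06 rad the sprung rods push it open, so an unloaded lid stands ajar at about 0.06 rad; shutting it fully takes about 9 N straight down at the pin hole and keeping it shut about 6 N.
- jig_hinge (a point): Middle of the hinge line, at x = 75, y = 0, z = 30 mm of the jig's frame. The lid turns about the jig's y axis through it. The shut lid lies from here to 157 mm towards the pin-hole end (jig -x), 130 mm wide; its underside is level with the hinge line, its upper face 14 mm higher (a black block 44 x 70 mm, centred 70 mm from the hinge line, stands 5 mm higher still).
- lid_edge (a point): Middle of the lid's free edge, on its upper (outer) face, 157 mm from the hinge line along the lid; moves with the lid. The front 40 mm of the lid is a flat bar that can be pushed.
- lid_hole (a point): Centre of the upper mouth of the lid's hole, 137 mm from the hinge line along the lid, half-way across; hole 13 mm in diameter through 14 mm; its z axis is the hole's axis, outwards. Moves with the lid.
- base_hole (a point): Centre of the mouth of the base's hole, 30 mm above the bench, hole 11.5 mm in diameter, right through the base; z up. With the lid shut it lies 14 mm under lid_hole.
- rack: Fixed wooden pin rack: plate 50 x 160 x 8 mm, its top 62 mm above the bench, on two end legs. Origin at the centre of its underside, y along the row. The two pins hang upright by their collars in 12.5 mm holes at y = +40 and -40 mm; which pin is in which hole varies.
- long_pin_grip (a point): Long pin: steel, round head 22 mm in diameter and 40 mm tall, over a collar 26 mm in diameter and 4 mm thick, over a shank 10 mm in diameter and 40 mm long whose last 10 mm taper to 4 mm. This point is on its axis, 22 mm above the collar's top, 66 mm above the tip; z along the pin, towards the head. 0.08 kg.
- long_pin_tip (a point): Lower end of the long pin's shank, on its axis.
- short_pin_grip (a point): Short pin, to be left in the rack: square head 20 x 20 x 34 mm, collar 26 mm, shank 10 mm thick and 18 mm long. This point is on its axis, 22 mm above the collar's top; the head's top is 100 mm above the bench, so carry the long pin clear over it.
- dish_center (a point): Round steel dish of screws, 85 mm in diameter, 18 mm high, on the bench between the jig and the rack; this is its centre, half-way up.
There are look-alikes about, which are no part of the job. Leave any purple or turquoise look-alike of the part that bears long_pin_grip alone.

How it is judged:
By the outcome, as a careful person would: the job done as asked, in the order asked, and still so for the second after the job is handed in, while the arm keeps its last pose, push and grip.
It also fails if it takes over 56 s, if anything falls off the work surface, if the arm or the gripper's body presses on something with over 40 N, if the wrist force passes 120 N, or if a joint passes its speed limit or range.

## Robot

A 6-joint arm with a two-finger parallel gripper is mounted at the origin on a cart in front of the work surface, level with it; the furniture and walls round the work are solid. World frame = base frame: x ahead of the robot, y to its left, z up, the work surface at z = 0. Lengths are in m, angles in rad, forces in N, time in s.
With the tool pointing down it reaches from about 0.25 to 0.85 m from the base axis. Payload 12.5 kg.
Tool frame: the origin (TCP) lies at the very end of the fingers, on their centre line; the grasp point (between the pads) lies pinch_z behind it (pinch_z is the distance from the TCP to the grasp point, in m); y points along the fingers, x is the direction in which the jaws open and shut, and the axes are right-handed (so a half turn about y gives the same grasp; the last joint's range is limited). The gripper opens to 93 mm and grips with 3 to 60 N. Pads are 15 mm wide; open, the fingers measure 128 mm over their backs; the gripper's body (75 mm by 188 mm) begins 65 mm behind the grasp point.
Start: joints at [1.105, 0.351, 1.652, -0, 1.139, -0.085], TCP at [0.204, 0.511, 0.219] pointing down, gripper open.
Joint ranges: [-2.75, 2.75], [-0.79, 2.1], [0.01, 2.65], [-1.57, 4.71], [0.07, 3.14], [-2.87, 2.87]. Speed limits (rad/s): [2.22, 2.22, 2.79, 3.14, 3.14, 3.14].

## Interface

Orientations are given as a rotation vector (axis times angle).
In Python, from cell import read_state, read_camera, get_calibration, close_job, pinch_z gives the robot as it stands.
- The arm moves only by the shell command python3 -m jog 'ROWS'. ROWS is JSON, a list of rows, each a list of 3 entries, a list of its own where there are three numbers: the shift along the tool's x, y, z in mm, then the turn, a rotation vector about the tool's x, y, z in rad, then the finger opening in mm, from 0 to 93. A call has 1 to 5 rows; each row is the pose to reach, as a shift and turn from the pose commanded when the call began, along the tool's axes at that moment; what a row does not reach only later rows make up. A row lasts 1/10 s, in which the tool goes at most 50 mm and 8.59 degrees, less where a joint would pass 70% of its speed; a pose out of reach is approached as far as the arm can. A call with a gripper value outside its range is refused whole. The fingers move at their own pace and stop on an object; the grip force is fixed at half the most. Time passes only in rows, so rows that repeat a pose let the fingers close. It gives the time, the measured TCP pose, the force and the opening at its end, in the units of the state.
- read_state(): the state, without advancing time (a new reading comes with each control period).
- read_camera(name): name is "scene" or "top" or "wrist"; returns (picture, depth): 400x640x3 uint8, red, green, blue; 400x640 float32, m along the optical axis (not along the pixel's ray), 0 where there is no reading.
- get_calibration(name): a dict with "intrinsics" (3x3 intrinsics, pixels), "extrinsics" (4x4, takes a point from camera to world coordinates). Camera axes: x right, y down, z forward; pixel columns grow to the right and rows downward; lengths in m; the calibration is good to about 2 mm. A picture is of the moment at which its call begins: read the wrist's pose just before it. get_calibration takes no time and is no camera call; for the wrist camera it gives the pose at the moment of the call.
- close_job(): hands the job in, once; it reports no verdict.
The state is a dict: "time": time; "joint_pos": joint angles; "qvel": joint speeds; "joint_torque": joint torques, N m; "tcp_pos": TCP position; "tcp_rot": TCP orientation; "ft_force": force on the tool from outside, world axes, zero at the start; "moment": the same for the moment, N m; "finger_gap": finger opening in m.
Only numpy, scipy, OpenCV 4.12 (cv2) and the standard library are available. Lean on these libraries where they do the work, as an engineer would, in place of code of your own. Each camera call takes 0.05 s, during which the arm holds its last target.

## Working session

There is one attempt and no reset: what is moved stays moved. The work goes in short steps, Python scripts to look and compute and a shell command to move; the robot and the scene stay as the last step left them, time stands still between calls to the robot, and variables do not carry over. Pictures are saved under pics/ and viewed, and the job is handed in when it is done.

```bash
ls; mkdir -p pics; python3 - <<'E'
from cell import *
import cv2,numpy as np
s=read_state();print({k:np.round(v,4) for k,v in s.items()},pinch_z)
for n in("scene","top","wrist"):
    c=get_calibration(n);print(n,np.round(c["intrinsics"],1).tolist(),np.round(c["extrinsics"],4).tolist())
    p,d=read_camera(n);cv2.imwrite(f"pics/{n}0.png",p[:,:,::-1]);np.savez(f"pics/{n}0.npz",p=p,d=d,**c)
E
```

```text
pics
{'time': np.float64(0.0), 'joint_pos': array([ 1.1054,  0.3512,  1.6524, -0.    ,  1.1391, -0.0846]), 'qvel': array([-0.0014,  0.0012, -0.0019, -0.0003, -0.0001,  0.    ]), 'joint_torque': array([ 1.30000e-03, -4.97306e+01, -2.85264e+01,  6.99000e-02,
        2.56000e-02, -1.00000e-04]), 'tcp_pos': array([0.2042, 0.5103, 0.2181]), 'tcp_rot': array([-1.3662, -0.9235,  0.9252]), 'ft_force': array([0.3207, 0.4052, 0.1195]), 'moment': array([-0.0289,  0.0043, -0.0217]), 'finger_gap': np.float64(0.093)} 0.0188
scene [[465.9, 0.0, 320.5], [0.0, 465.9, 201.5], [0.0, 0.0, 1.0]] [[0.5742, -0.5371, 0.6179, -0.0712], [-0.8187, -0.3765, 0.4335, -0.4955], [-0.0002, -0.7548, -0.656, 0.7169], [0.0, 0.0, 0.0, 1.0]]
top [[483.4, 0.0, 323.3], [0.0, 483.4, 201.7], [0.0, 0.0, 1.0]] [[0.0076, -0.99, 0.1408, 0.3698], [-0.9998, -0.0103, -0.019, -0.0766], [0.0202, -0.1406, -0.9899, 1.1573], [0.0, 0.0, 0.0, 1.0]]
wrist [[349.1, 0.0, 315.4], [0.0, 349.1, 196.6], [0.0, 0.0, 1.0]] [[0.3719, 0.9012, 0.2226, 0.1415], [0.9283, -0.3609, -0.0896, 0.5342], [-0.0004, 0.2399, -0.9708, 0.3847], [0.0, 0.0, 0.0, 1.0]]
```

View pics/scene0.png

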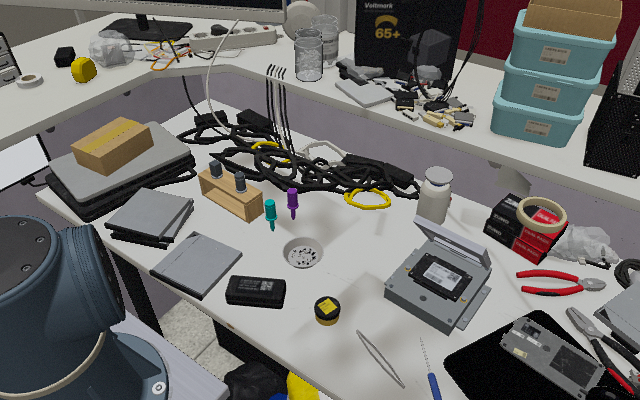

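View pics/top0.png

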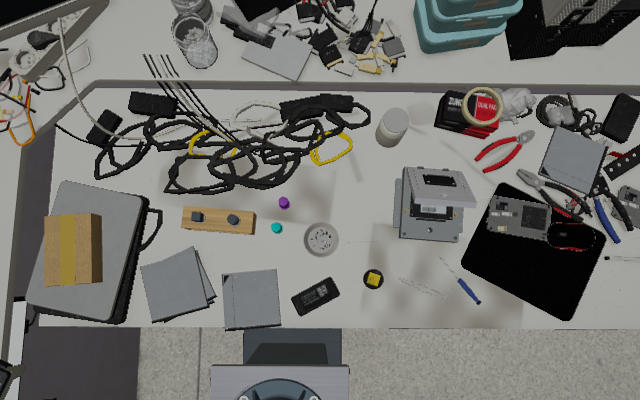

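View pics/wrist0.png

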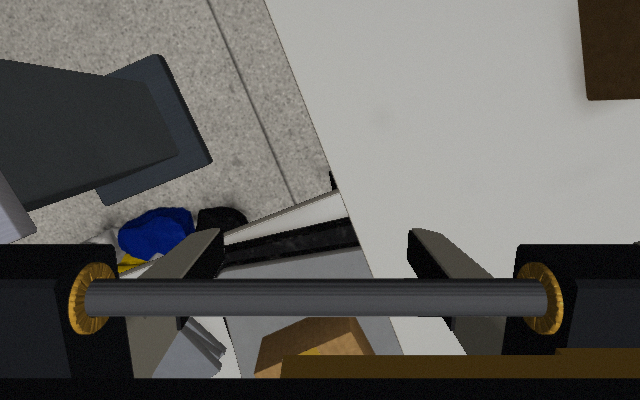

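```bash
python3 - <<'E'
from scipy.spatial.transform import Rotation as R
print(R.from_rotvec([-1.3662,-.9235,.9252]).as_matrix().round(3))
E
```

```text
[[ 0.372 -0.001 -0.928]
 [ 0.928 -0.001  0.372]
 [-0.001 -1.     0.   ]]
```

```bash
python3 - <<'E'
import cv2,numpy as np
s=cv2.imread("pics/scene0.png");t=cv2.imread("pics/top0.png")
a=cv2.resize(s[150:250,180:310],None,fx=5,fy=5,interpolation=cv2.INTER_CUBIC)
b=cv2.resize(s[205:335,375:505],None,fx=4,fy=4,interpolation=cv2.INTER_CUBIC)
cv2.imwrite("pics/c1.png",a);cv2.imwrite("pics/c2.png",b)
cv2.imwrite("pics/c3.png",cv2.resize(t[180:260,170:350],None,fx=4,fy=4,interpolation=cv2.INTER_CUBIC))
cv2.imwrite("pics/c4.png",cv2.resize(t[150:260,380:490],None,fx=5,fy=5,interpolation=cv2.INTER_CUBIC))
E
```

```text
(no output)
```

View pics/c1.png

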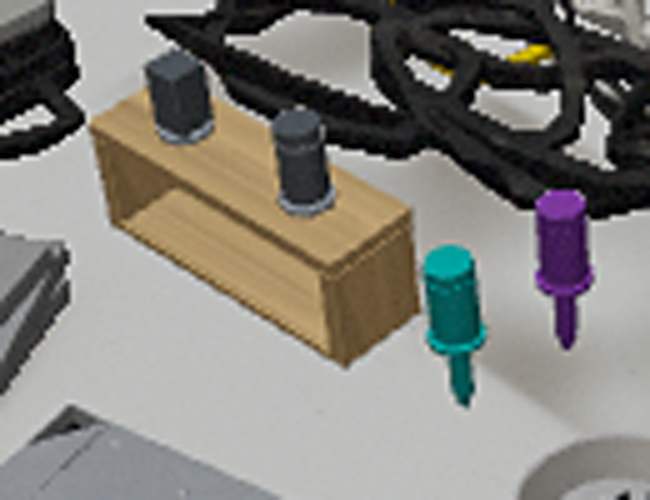

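View pics/c2.png

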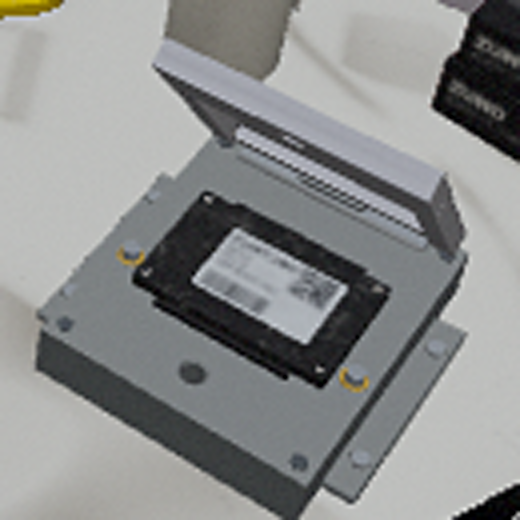

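View pics/c3.png

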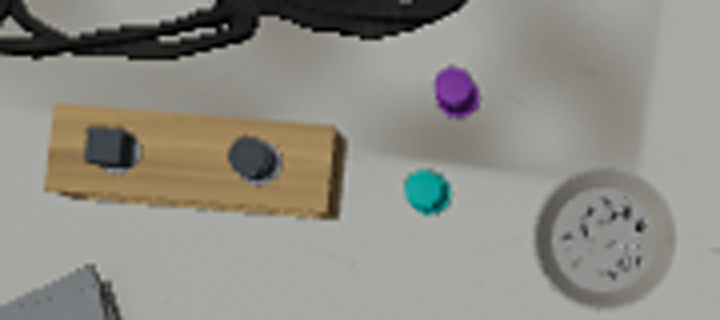

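View pics/c4.png

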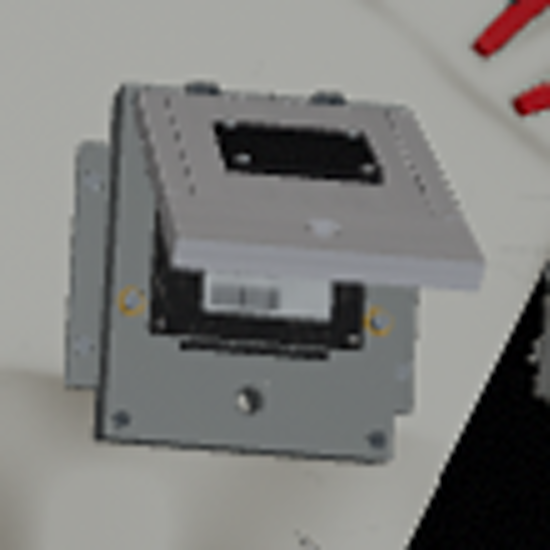

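```bash
cat >h.py <<'E'
import cv2,numpy as np
from cell import *
class V:
    def __init__(s,f):
        z=np.load(f);s.p=z['p'];s.d=z['d'];s.K=z['intrinsics'];s.E=z['extrinsics']
    def ray(s,u,v):
        r=s.E[:3,:3]@np.linalg.solve(s.K,[u,v,1]);return s.E[:3,3],r
    def plane(s,u,v,z):
        o,r=s.ray(u,v);return o+r*(z-o[2])/r[2]
    def dep(s,u,v):
        o,r=s.ray(u,v);return o+r*s.d[int(round(v)),int(round(u))]
    def cloud(s):
        v,u=np.mgrid[:400,:640];P=np.stack([u,v,np.ones_like(u)],-1)@np.linalg.inv(s.K).T*s.d[...,None]
        return P@s.E[:3,:3].T+s.E[:3,3]
def tri(a,pa,b,pb):
    oa,ra=a.ray(*pa);ob,rb=b.ray(*pb);ra=ra/np.linalg.norm(ra);rb=rb/np.linalg.norm(rb)
    t=np.linalg.lstsq(np.stack([ra,-rb],1),ob-oa,rcond=None)[0]
    A=oa+ra*t[0];B=ob+rb*t[1];return (A+B)/2,np.linalg.norm(A-B)
E
python3 - <<'E'
from h import *
np.set_printoptions(precision=4,suppress=True)
S=V("pics/scene0.npz");T=V("pics/top0.npz")
def f(o,k,x,y): return ((x+.5)/k-.5+o[0],(y+.5)/k-.5+o[1])
s1=lambda x,y:f((180,150),5,x,y); s2=lambda x,y:f((375,205),4,x,y)
t3=lambda x,y:f((170,180),4,x,y); t4=lambda x,y:f((380,150),5,x,y)
for n,a,b in [("head",s1(298,118),t3(248,154)),("basehole",s2(193,372),t4(249,400)),("rodL",s2(131,249),t4(132,299)),("rodR",s2(356,375),t4(379,320)),
 ("lidcornerL",s2(160,48),t4(175,237)),("lidcornerR",s2(441,182),t4(484,258)),("purple",s1(563,203),t3(457,82)),("turq",s1(449,258),t3(425,186)),("dishtop",(301.5,250),(320,239)),("bolt1",s2(64,324),t4(121,418)),("bolt2",s2(299,463),t4(377,439))]:
    print(n,*tri(S,a,T,b),"dT",T.dep(*b),"dS",S.dep(*a))
for nm,W in(("T",T),("S",S)):
    P=W.cloud();z=P[...,2]
    for c in ((.45,.1),):
        pass
    m=(z>.096)&(z<.115)&(P[...,0]>.35)&(P[...,0]<.6)&(P[...,1]>.05)&(P[...,1]<.3)
    n,l,st,ce=cv2.connectedComponentsWithStats(m.astype(np.uint8))
    for i in range(1,n):
        if st[i,4]>15: print(nm,st[i],P[l==i].mean(0),P[l==i].min(0),P[l==i].max(0))
    m=(z>.059)&(z<.067)&(P[...,0]>.35)&(P[...,0]<.6)&(P[...,1]>.0)&(P[...,1]<.35)
    q=P[m];print(nm,"rack top",cv2.minAreaRect(q[:,:2].astype(np.float32)),q[:,2].mean())
# lid cloud from top
P=T.cloud();z=P[...,2]
sub=P[150:250,390:485];m=(sub[...,2]>.05)
q=sub[m];A=np.c_[q[:,:2],np.ones(len(q))]
w=np.ones(len(q),bool)
for _ in range(8):
    c=np.linalg.lstsq(A[w],q[w,2],rcond=None)[0];r=q[:,2]-A@c;w=abs(r)<max(.003,np.median(abs(r))*1.5)
print("lid plane",c,w.sum(),"angle",np.arctan(np.hypot(*c[:2])),q[w].min(0),q[w].max(0))
E
```

```text
head [0.4803 0.1035 0.1064] 0.0022798632295829386 dT [0.4814 0.1032 0.1039] dS [0.4813 0.1063 0.1044]
basehole [ 0.4662 -0.347   0.029 ] 0.002030138975912021 dT [ 0.4695 -0.3557 -0.0034] dS [ 0.4706 -0.3448  0.0224]
rodL [ 0.5127 -0.2917  0.0331] 0.0025707422902487118 dT [ 0.5129 -0.2919  0.0377] dS [ 0.5102 -0.2913  0.035 ]
rodR [ 0.5043 -0.4087  0.0323] 0.0018301604282651342 dT [ 0.5047 -0.4095  0.0326] dS [ 0.5028 -0.4081  0.0332]
lidcornerL [ 0.523  -0.2858  0.1545] 0.00525174412424862 dT [ 0.5236 -0.2869  0.1601] dS [ 0.5172 -0.2852  0.1581]
lidcornerR [ 0.5157 -0.4165  0.1545] 0.004699294037506915 dT [ 0.5161 -0.4169  0.1601] dS [ 0.5141 -0.4147  0.1543]
purple [ 0.5238 -0.0068  0.0821] 0.0047108221173821265 dT [ 0.5255 -0.0085  0.0816] dS [ 0.5224 -0.005   0.0819]
turq [0.4656 0.0089 0.0844] 0.0027518472123916663 dT [0.4669 0.0082 0.0808] dS [0.4661 0.0113 0.0826]
dishtop [ 0.4419 -0.09    0.0187] 0.0033569684954937447 dT [ 0.4442 -0.0914  0.0012] dS [ 0.451  -0.0806  0.0047]
bolt1 [ 0.4568 -0.2862  0.0294] 0.002868301020943337 dT [ 0.4576 -0.2871  0.0309] dS [ 0.4548 -0.2855 
[... 183 characters left out ...]
0.0961] [0.497  0.1932 0.1042]
T [227 214  11  10  86] [0.4805 0.1025 0.1043] [0.4705 0.0925 0.0965] [0.4907 0.1136 0.1092]
T rack top ((0.500069797039032, 0.17512133717536926), (0.1296779215335846, 0.3677632510662079), 8.264156341552734) 0.06181094195685848
S [209 160  12   8  56] [0.4824 0.183  0.0988] [0.4725 0.1729 0.0961] [0.4943 0.1946 0.1021]
S [234 171  11  10  80] [0.476  0.1026 0.103 ] [0.4663 0.0915 0.0969] [0.4885 0.1141 0.1078]
S rack top ((0.4994235634803772, 0.11753655970096588), (0.12098881602287292, 0.24556425213813782), 7.825396537780762) 0.06138367918212031
lid plane [-1.2737  0.092   0.8551] 1377 angle 0.9064510145540465 [ 0.5118 -0.4216  0.05  ] [ 0.6094 -0.2872  0.1677]
```

```bash
python3 - <<'E'
from h import *
np.set_printoptions(precision=3,suppress=True)
for f in("scene0","top0"):
    P=V(f"pics/{f}.npz").cloud().reshape(-1,3)
    m=(P[:,0]>.15)&(P[:,0]<.66)&(abs(P[:,1])<.65)&(P[:,2]>.08)&(P[:,2]<.6)
    h=np.zeros((6,13))
    for p in P[m]: 
        i=int((p[0]-.15)/.1);j=int((p[1]+.65)/.1);h[min(i,5),min(j,12)]=max(h[min(i,5),min(j,12)],p[2])
    print(f,"cols y=-.65..",h)
E
```

```text
scene0 cols y=-.65.. [[0.    0.    0.    0.    0.    0.    0.    0.    0.    0.    0.    0.177
  0.176]
 [0.    0.    0.    0.    0.    0.    0.    0.    0.    0.    0.115 0.176
  0.177]
 [0.    0.    0.    0.    0.    0.    0.    0.    0.    0.    0.116 0.176
  0.178]
 [0.    0.    0.164 0.163 0.    0.    0.086 0.108 0.102 0.    0.114 0.177
  0.237]
 [0.    0.    0.112 0.102 0.    0.    0.    0.    0.    0.    0.104 0.184
  0.242]
 [0.    0.    0.    0.    0.    0.    0.    0.    0.    0.    0.114 0.187
  0.198]]
top0 cols y=-.65.. [[0.    0.    0.    0.    0.    0.    0.    0.    0.    0.    0.348 0.252
  0.099]
 [0.    0.    0.    0.    0.    0.    0.    0.    0.    0.    0.117 0.179
  0.099]
 [0.    0.    0.    0.    0.    0.    0.    0.    0.    0.    0.117 0.18
  0.176]
 [0.    0.    0.165 0.168 0.    0.    0.088 0.109 0.104 0.    0.118 0.179
  0.179]
 [0.    0.    0.122 0.129 0.    0.    0.    0.    0.    0.    0.    0.185
  0.186]
 [0.    0.    0.    0.    0.    0.    0.    0.    0.    0.    0.112 0.19
  0.187]]
```

```bash
python3 -m jog '[[[-36,-6,-27],[0,0.15,0],0],[[-72,-12,-54],[0,0.3,0],0],[[-108,-18,-81],[0,0.44,0],0],[[-145,-24,-110],[0,0.58,0],0],[[-182,-30,-137],[0,0.72,0],0]]'
```

```text
time: 0.65
tcp_pos: [0.2639, 0.289, 0.2487]
tcp_rot: [-1.54, -0.364, 0.364]
ft_force: [1.3, -0.1, 0.1]
finger_gap: 0.0574
```

```bash
python3 -m jog '[[[-6,0,-46],[0,0.12,0],0],[[-11,0,-93],[0,0.24,0],0],[[-17,0,-139],[0,0.36,0],0],[[-22,0,-186],[0,0.48,0],0],[[-28,0,-232],[0,0.54,0],0]]'
```

```text
time: 1.15
tcp_pos: [0.3443, 0.0693, 0.2488]
tcp_rot: [-1.57, 0.058, -0.059]
ft_force: [1.8, 0.9, -0.5]
finger_gap: 0.0172
```

```bash
python3 -m jog '[[[20,0,-40],[0,0,0],0],[[40,0,-81],[0,0,0],0],[[60,0,-122],[0,0,0],0],[[80,0,-163],[0,0,0],0],[[100,0,-204],[0,0,0],0]]' && python3 -m jog '[[[20,0,-40],[0,0,0],0],[[40,10,-81],[0,0,0],0],[[60,20,-122],[0,0,0],0],[[80,30,-163],[0,0,0],0],[[100,45,-204],[0,0,0],0]]'
```

```text
time: 1.65
tcp_pos: [0.4298, -0.1414, 0.2486]
tcp_rot: [-1.57, 0.055, -0.055]
ft_force: [-0.1, 1.3, 0.1]
finger_gap: 0.0004
time: 2.15
tcp_pos: [0.5156, -0.3518, 0.2034]
tcp_rot: [-1.57, 0.055, -0.056]
ft_force: [0.8, 0.2, 0.9]
finger_gap: 0.0005
```

```bash
python3 - <<'E'
from h import *
for n in("scene","wrist"):
    c=get_calibration(n)
    p,d=read_camera(n);cv2.imwrite(f"pics/{n}1.png",p[:,:,::-1]);np.savez(f"pics/{n}1.npz",p=p,d=d,**c)
print(read_state()['tcp_pos'])
E
```

```text
[ 0.51482495 -0.3532165   0.20000427]
```

View pics/scene1.png

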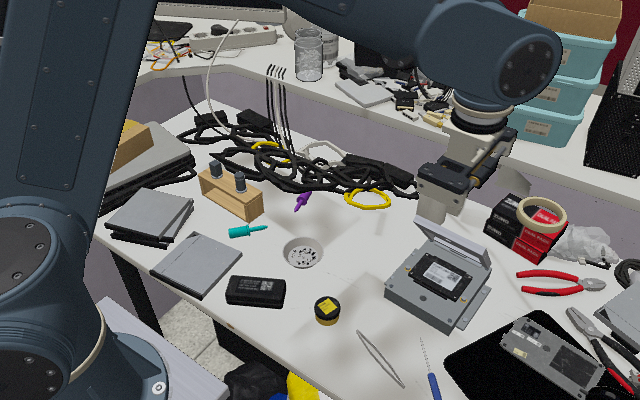

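View pics/wrist1.png

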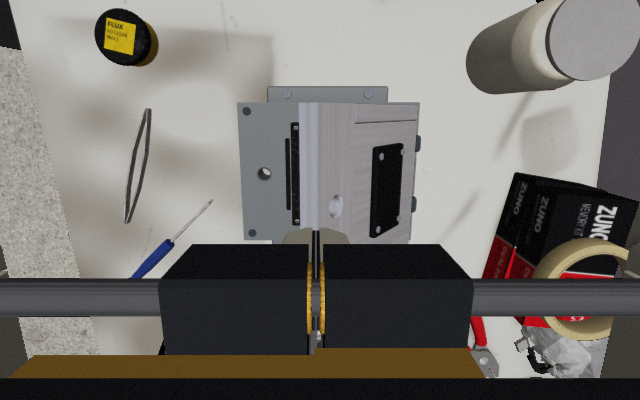

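```bash
python3 -m jog '[[[0,20,0],[0,0,0],0],[[0,40,0],[0,0,0],0],[[0,50,0],[0,0,0],0],[[-5,58,0],[0,0,0],0],[[-10,64,0],[0,0,0],0]]' && python3 -m jog '[[[-6,4,0],[0,0,0],0],[[-12,8,0],[0,0,0],0],[[-17,13,0],[0,0,0],0],[[-22,19,0],[0,0,0],0],[[-28,26,0],[0,0,0],0]]'
```

```text
time: 2.75
tcp_pos: [0.4986, -0.3487, 0.144]
tcp_rot: [-1.569, 0.065, -0.043]
ft_force: [-58.4, 10.8, 64.8]
finger_gap: 0.0026
time: 3.25
tcp_pos: [0.4726, -0.3466, 0.1145]
tcp_rot: [-1.569, 0.061, -0.047]
ft_force: [-24.2, -0.6, 17.3]
finger_gap: 0.002
```

```bash
python3 - <<'E'
from h import *
for n in("scene","wrist"):
    c=get_calibration(n)
    p,d=read_camera(n);cv2.imwrite(f"pics/{n}2.png",p[:,:,::-1] if n=="wrist" else cv2.resize(p[130:350,340:540,::-1],None,fx=2.6,fy=2.6))
s=read_state();print(s['tcp_pos'],s['ft_force'])
E
```

```text
[ 0.47176992 -0.34640833  0.11328771] [-29.24487455  -1.96028411  14.97130749]
```

View pics/scene2.png

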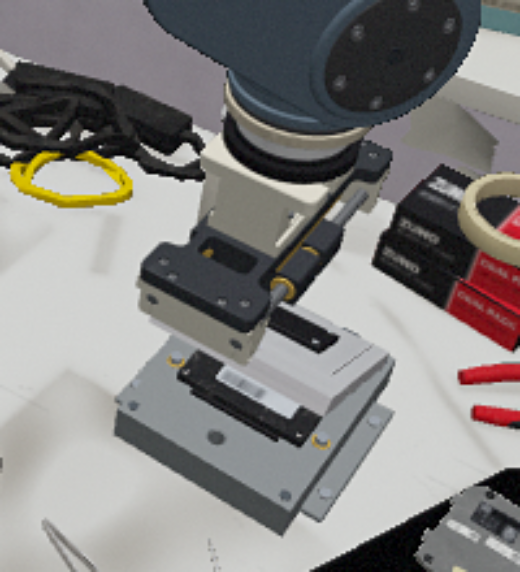

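View pics/wrist2.png

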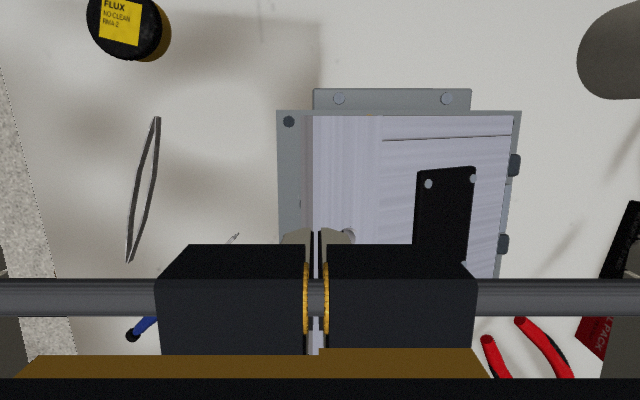

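```bash
python3 -m jog '[[[-4,-14,0],[0,0,0],0],[[-6,-18,10],[0,0,0],0],[[-8,-16,22],[0,0,0],0],[[-10,-5,22],[0,0,0],0],[[-12,6,22],[0,0,0],0]]' && python3 -m jog '[[[-2,4,0],[0,0,0],0],[[-3,8,0],[0,0,0],0],[[-5,12,0],[0,0,0],0],[[-6,16,0],[0,0,0],0],[[-8,20,0],[0,0,0],0]]'
```

```text
time: 3.85
tcp_pos: [0.4665, -0.3235, 0.1065]
tcp_rot: [-1.57, 0.054, -0.054]
ft_force: [-0.4, 0.0, 0.6]
finger_gap: 0.0003
time: 4.35
tcp_pos: [0.4589, -0.3241, 0.0875]
tcp_rot: [-1.571, 0.054, -0.056]
ft_force: [0.6, 0.1, 0.7]
finger_gap: 0.0007
```

```bash
python3 -m jog '[[[-2,6,0],[0,0,0],0],[[-3,11,0],[0,0,0],0],[[-5,16,0],[0,0,0],0],[[-6,20,0],[0,0,0],0],[[-7,24,0],[0,0,0],0]]'
```

```text
time: 4.85
tcp_pos: [0.4516, -0.3233, 0.0633]
tcp_rot: [-1.57, 0.055, -0.055]
ft_force: [0.5, 0.6, 0.2]
finger_gap: 0.0009
```

```bash
python3 - <<'E'
from h import *
for n in("scene",):
    c=get_calibration(n)
    p,d=read_camera(n);cv2.imwrite(f"pics/{n}3.png",p[:,:,::-1] if n=="wrist" else cv2.resize(p[130:350,340:540,::-1],None,fx=2.6,fy=2.6))
E
```

```text
(no output)
```

View pics/scene3.png

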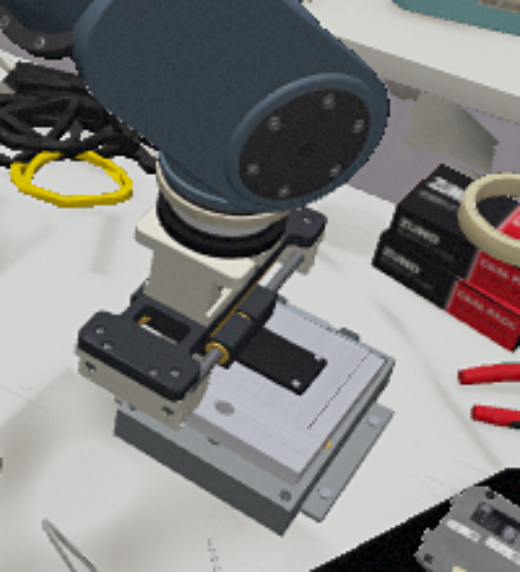

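```bash
python3 -m jog '[[[0,4,0],[0,0,0],0],[[0,7,0],[0,0,0],0],[[0,10,0],[0,0,0],0],[[0,12,0],[0,0,0],0],[[0,13,0],[0,0,0],0]]'
```

```text
time: 5.4
tcp_pos: [0.4513, -0.3232, 0.0506]
tcp_rot: [-1.57, 0.056, -0.054]
ft_force: [-4.9, 0.3, 6.0]
finger_gap: 0.0005
```

```bash
python3 -m jog '[[[0,-40,0],[0,0,0],0],[[0,-80,-15],[0,0,0],0],[[0,-115,-35],[0,0,0],0],[[0,-135,-50],[0,0,0],0],[[0,-135,-50],[0,0,0],0]]'
python3 - <<'E'
from h import *
for n in("wrist","top","scene"):
    c=get_calibration(n)
    p,d=read_camera(n);cv2.imwrite(f"pics/{n}4.png",p[:,:,::-1]);np.savez(f"pics/{n}4.npz",p=p,d=d,**c)
w=cv2.imread("pics/wrist4.png")
t=cv2.imread("pics/top4.png");s=cv2.imread("pics/scene4.png")
cv2.imwrite("pics/top4c.png",np.hstack([cv2.resize(t[150:260,380:490],(400,400)),cv2.resize(s[205:335,375:505],(400,400))]))
E
```

```text
time: 5.9
tcp_pos: [0.4491, -0.3754, 0.1883]
tcp_rot: [-1.574, 0.053, -0.059]
ft_force: [-0.5, 0.9, -0.1]
finger_gap: 0.0005
```

View pics/wrist4.png

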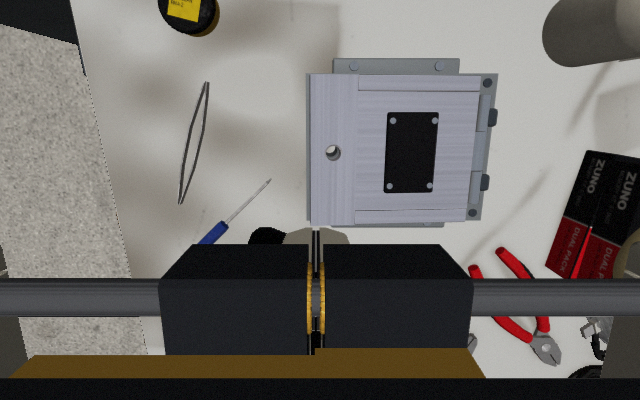

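View pics/top4c.png

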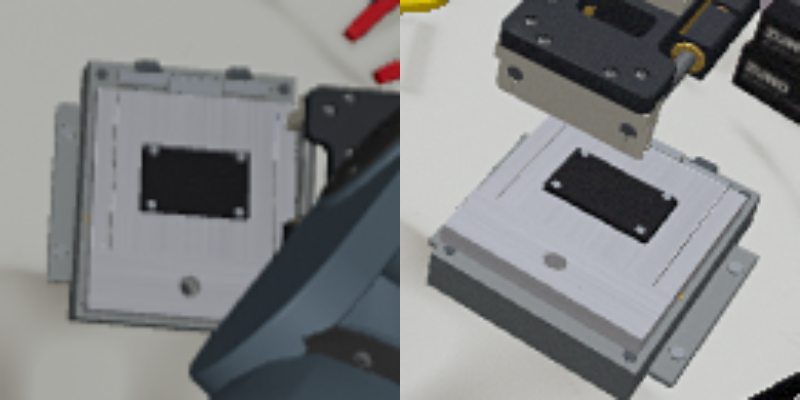

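```bash
python3 - <<'E'
from h import *
np.set_printoptions(precision=4,suppress=True)
W=V("pics/wrist4.npz");T=V("pics/top4.npz");S=V("pics/scene4.npz")
# contour refine of the lid hole: darker than lid, around the eyed pixel
def blob(v,u0,v0,r):
    g=cv2.cvtColor(v.p,cv2.COLOR_RGB2GRAY).astype(float);y,x=int(v0-r),int(u0-r);c=g[y:y+2*r,x:x+2*r]
    c=cv2.resize(c,None,fx=8,fy=8,interpolation=cv2.INTER_CUBIC);th=(np.percentile(c,5)*.4+np.percentile(c,70)*.6)
    n,l,st,ce=cv2.connectedComponentsWithStats((c<th).astype(np.uint8));i=1+np.argmax(st[1:,4]);b=st[i]
    hb=cv2.convexHull(np.argwhere(l==i)[:,::-1].astype(np.int32));e=cv2.fitEllipse(hb)
    return ((e[0][0]+.5)/8-.5+x,(e[0][1]+.5)/8-.5+y),np.array(e[1])/8
w,ew=blob(W,333,152,12);t,et=blob(T,432.3,228.9,6);s,es=blob(S,425,289.8,7)
print(w,ew,t,et,s,es)
for nm,a,p in(("W",W,w),("T",T,t),("S",S,s)): print(nm,a.plane(*p,.052))
print("WT",tri(W,w,T,t),"WS",tri(W,w,S,s),"TS",tri(T,t,S,s))
P=W.cloud()[90:215,316:352].reshape(-1,3);A=np.c_[P[:,:2],np.ones(len(P))];k=np.ones(len(P),bool)
for _ in range(5):
    c=np.linalg.lstsq(A[k],P[k,2],rcond=None)[0];k=abs(P[:,2]-A@c)<.004
print("lid bar plane",c,"z at hole",c@[.4666,-.347,1])
E
```

```text
(332.9104480743408, 152.52313137054443) [15.0174 15.8747] (431.7156162261963, 228.35639667510986) [5.8365 5.9962] (424.88834857940674, 289.53261947631836) [5.4222 8.2466]
W [ 0.4655 -0.3473  0.052 ]
T [ 0.4677 -0.3478  0.052 ]
S [ 0.4659 -0.3464  0.052 ]
WT (array([ 0.466 , -0.3458,  0.0615]), np.float64(0.0018468667601698842)) WS (array([ 0.4653, -0.3469,  0.0529]), np.float64(0.0006748938233279518)) TS (array([ 0.4671, -0.347 ,  0.0514]), np.float64(0.0021260201759230766))
lid bar plane [-0.0681  0.0055  0.0875] z at hole 0.05379606516344643
```

```bash
python3 -m jog '[[[0,-10,46],[0,0,0],93],[[0,-20,92],[0,0,0],93],[[0,-30,138],[0,0,0],93],[[0,-35,184],[0,0,0],93],[[0,-40,230],[0,0,0],93]]'
```

```text
time: 6.55
tcp_pos: [0.4634, -0.1411, 0.2244]
tcp_rot: [-1.569, 0.056, -0.053]
ft_force: [0.4, 0.4, 0.3]
finger_gap: 0.0357
```

```bash
python3 -m jog '[[[0,0,43],[0,0,0],93],[[0,0,86],[0,0,0],93],[[0,0,129],[0,0,0],93],[[0,0,170],[0,0,0],93],[[0,0,170],[0,0,0],93]]'
cat > snap.py <<'E'
import sys
from h import *
k=sys.argv[1]
for n in sys.argv[2:]:
    c=get_calibration(n);s=read_state()
    p,d=read_camera(n);cv2.imwrite(f"pics/{n}{k}.png",p[:,:,::-1]);np.savez(f"pics/{n}{k}.npz",p=p,d=d,tcp=s['tcp_pos'],**c)
print(s['tcp_pos'],s['tcp_rot'])
E
python3 snap.py 5 wrist
python3 -m jog '[[[5,0,15],[0,0,0],93],[[15,0,30],[0,0,0],93],[[20,0,40],[0,0,0],93],[[20,0,40],[0,0,0],93]]'
python3 snap.py 6 wrist
```

```text
time: 7.05
tcp_pos: [0.4751, 0.0301, 0.2241]
tcp_rot: [-1.569, 0.053, -0.049]
ft_force: [0.7, 0.9, -0.8]
finger_gap: 0.0759
[0.47507439 0.03005015 0.22413143] [-1.5693396   0.05334149 -0.04921511]
time: 7.5
tcp_pos: [0.4994, 0.0649, 0.2251]
tcp_rot: [-1.57, 0.055, -0.054]
ft_force: [0.2, -0.1, -0.1]
finger_gap: 0.0929
[0.49944357 0.06491749 0.22510454] [-1.57007831  0.05491399 -0.05395872]
```

View pics/wrist5.png

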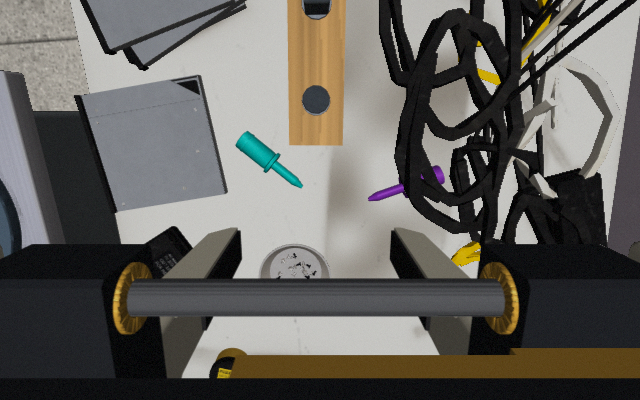

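View pics/wrist6.png

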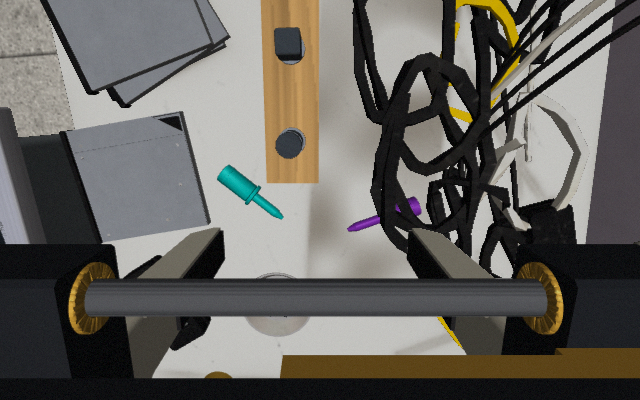

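```bash
python3 - <<'E'
from h import *
np.set_printoptions(precision=4,suppress=True)
A=V("pics/wrist5.npz");B=V("pics/wrist6.npz")
def blob(v,u0,v0,r=20):
    c=v.p[v0-r:v0+r,u0-r:u0+r].astype(float);m=((c[...,0]-c[...,2]<15)&(c.sum(2)<330)).astype(np.uint8)
    zz=v.cloud()[v0-r:v0+r,u0-r:u0+r,2];m&=(zz>.097).astype(np.uint8)
    n,l,st,ce=cv2.connectedComponentsWithStats(m);i=1+np.argmax(st[1:,4])
    h=cv2.convexHull(np.argwhere(l==i)[:,::-1].astype(np.int32));(x,y),rad=cv2.minEnclosingCircle(h);
    return (x+u0-r,y+v0-r),rad,cv2.fitEllipse(h)[0]+np.array([u0-r,v0-r])
a=blob(A,316,99);b=blob(B,289,144);print(a,b)
print(tri(A,a[0],B,b[0]));print(tri(A,a[2],B,b[2]))
print(A.plane(*a[0],.106),B.plane(*b[0],.106),B.plane(*b[2],.106),A.dep(*a[0]),B.dep(*b[0]))
sq=blob(B,288,42);print("square",B.plane(*sq[0],.100))
# rack edges at z=.062 rows in B
for row in(70,100,170):
    r=B.p[row].astype(int);m=np.where((r[:,0]-r[:,2]>50)&(np.arange(640)>240)&(np.arange(640)<340))[0];print(row,B.plane(m.min(),row,.062)[:2],B.plane(m.max()+1,row,.062)[:2])
im=cv2.resize(cv2.cvtColor(B.p,cv2.COLOR_RGB2BGR)[10:190,220:360],None,fx=4,fy=3.3);cv2.imwrite("pics/c6.png",cv2.resize(cv2.cvtColor(B.p,cv2.COLOR_RGB2BGR)[20:190,230:350],None,fx=3.5,fy=3.5))
E
```

```text
((315.5, 99.2407398223877), 13.984633445739746, array([315.5176,  99.2555])) ((288.52881813049316, 144.33285331726074), 13.574049949645996, array([288.689 , 144.3524]))
(array([0.4783, 0.104 , 0.0977]), np.float64(0.00015741549594496296))
(array([0.4783, 0.104 , 0.0973]), np.float64(5.2455663618724105e-05))
[0.4783 0.1037 0.106 ] [0.4789 0.1048 0.106 ] [0.479  0.1048 0.106 ] [0.4783 0.1037 0.1058] [0.479  0.1049 0.1067]
square [0.4845 0.1836 0.1   ]
70 [0.4583 0.1682] [0.5081 0.1647]
100 [0.4565 0.1424] [0.5064 0.139 ]
170 [0.4516 0.0782] [0.5021 0.0747]
```

View pics/c6.png

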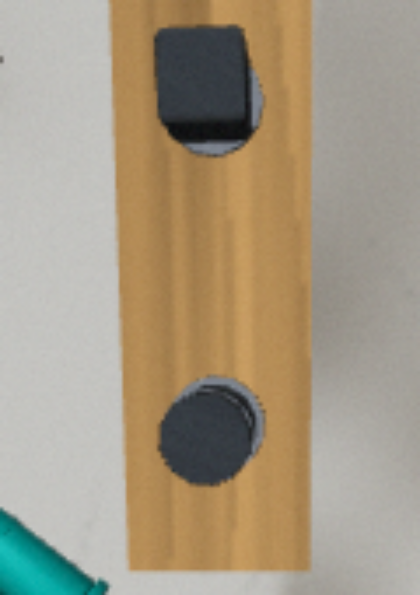

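```bash
python3 -m jog '[[[-12,15,19],[0,0,0],55],[[-23,30,38],[0,0,0],55],[[-23,60,38],[0,0,0],55],[[-23,80,38],[0,0,0],55],[[-23,95,38],[0,0,0],55]]' && python3 snap.py 7 wrist
```

```text
time: 8.05
tcp_pos: [0.4779, 0.1033, 0.1293]
tcp_rot: [-1.57, 0.056, -0.054]
ft_force: [0.4, -0.2, -0.5]
finger_gap: 0.058
[0.47789947 0.10331294 0.1293199 ] [-1.57045561  0.0561858  -0.05393812]
```

View pics/wrist7.png

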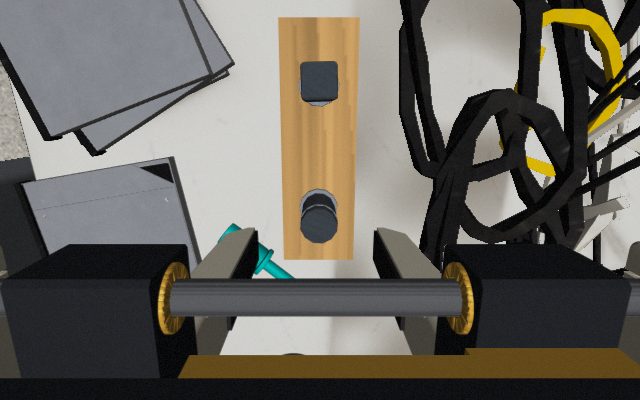

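```bash
python3 -m jog '[[[1,25,1],[0,0,0],55],[[1,42,1],[0,0,0],55],[[1,54,1],[0,0,0],55],[[1,58,1],[0,0,0],55],[[1,58,1],[0,0,0],55]]' && python3 -m jog '[[[0,0,0],[0,0,0],15],[[0,0,0],[0,0,0],15],[[0,0,0],[0,0,0],15],[[0,0,0],[0,0,0],15],[[0,0,0],[0,0,0],15]]' && python3 -m jog '[[[0,0,0],[0,0,0],15],[[0,0,0],[0,0,0],15],[[0,0,0],[0,0,0],15]]'
```

```text
time: 8.6
tcp_pos: [0.4797, 0.1046, 0.0727]
tcp_rot: [-1.57, 0.055, -0.055]
ft_force: [0.6, 1.2, 0.9]
finger_gap: 0.0549
time: 9.1
tcp_pos: [0.4798, 0.1048, 0.0728]
tcp_rot: [-1.57, 0.055, -0.055]
ft_force: [0.3, -0.1, 2.4]
finger_gap: 0.0215
time: 9.4
tcp_pos: [0.4798, 0.1048, 0.0728]
tcp_rot: [-1.57, 0.055, -0.055]
ft_force: [-1.3, 0.1, 5.1]
finger_gap: 0.0214
```

```bash
python3 -m jog '[[[0,-15,0],[0,0,0],15],[[0,-40,0],[0,0,0],15],[[0,-70,0],[0,0,0],15],[[0,-100,0],[0,0,0],15],[[0,-115,0],[0,0,0],15]]' && python3 snap.py 8 scene top wrist
python3 - <<'E'
import cv2,numpy as np
s=cv2.imread("pics/scene8.png");cv2.imwrite("pics/scene8c.png",cv2.resize(s[60:260,160:360],None,fx=3,fy=3,interpolation=cv2.INTER_CUBIC))
E
```

```text
time: 9.9
tcp_pos: [0.4803, 0.1049, 0.1897]
tcp_rot: [-1.57, 0.053, -0.057]
ft_force: [-0.0, 0.1, -0.5]
finger_gap: 0.0216
[0.48057945 0.10491293 0.18924257] [-1.56958934  0.05231476 -0.05759086]
```

View pics/scene8c.png

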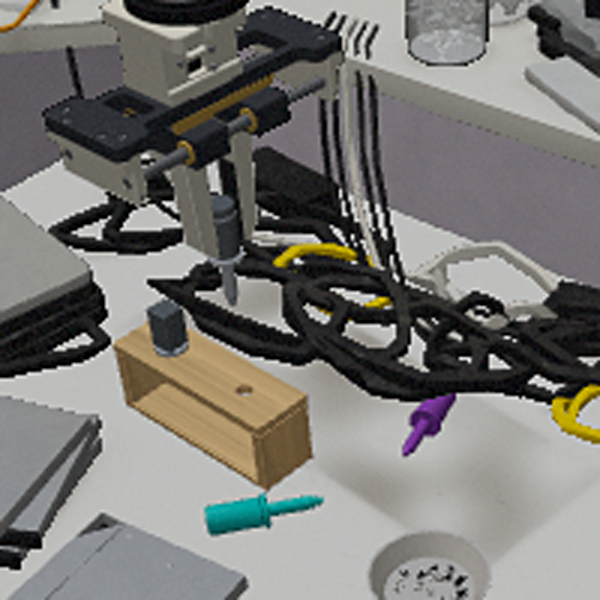

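View pics/wrist8.png

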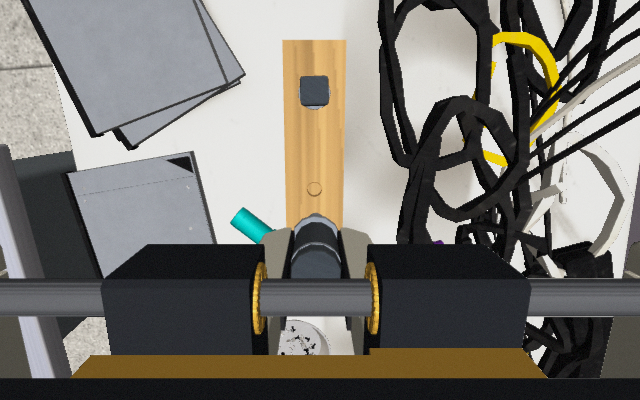

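```bash
python3 - <<'E'
from h import *
np.set_printoptions(precision=4,suppress=True)
W=V("pics/wrist8.npz");S=V("pics/scene8.npz")
print("rack hole",W.plane(314,189,.062),"scene",S.plane(160+244.5/3-.33,60+390/3-.33,.062))
print("tip",S.plane(160+233/3-.33,60+304/3-.33,.142), "zcollar?")
# intersection with vertical plane x=.4805
o,r=S.ray(160+233/3-.33,60+304/3-.33);k=(.4805-o[0])/r[0];print(o+k*r)
b=cv2.resize(cv2.cvtColor(S.p,cv2.COLOR_RGB2BGR)[115:170,215:255],None,fx=12,fy=10,interpolation=cv2.INTER_CUBIC);cv2.imwrite("pics/c8.png",b)
E
```

```text
rack hole [0.4784 0.1045 0.062 ] scene [0.4778 0.1038 0.062 ]
tip [0.4762 0.1011 0.142 ] zcollar?
[0.4805 0.1058 0.1375]
```

View pics/c8.png

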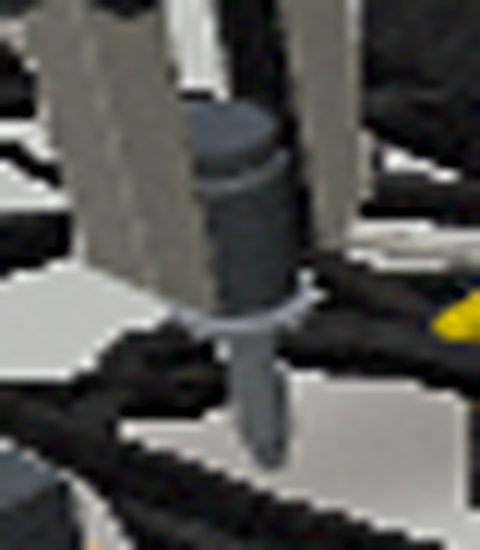

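```bash
python3 -m jog '[[[2,0,-45],[0,0,0],15],[[4,0,-90],[0,0,0],15],[[6,0,-135],[0,0,0],15],[[8,0,-180],[0,0,0],15],[[10,0,-225],[0,0,0],15]]' && python3 -m jog '[[[2,0,-47],[0,0,0],15],[[4,10,-94],[0,0,0],15],[[6,20,-141],[0,0,0],15],[[8,30,-188],[0,0,0],15],[[10,40,-227],[0,0,0],15]]' && python3 -m jog '[[[0,0,0],[0,0,0],15]]' && python3 snap.py 9 scene wrist top
python3 - <<'E'
import cv2,numpy as np
s=cv2.imread("pics/scene9.png");cv2.imwrite("pics/scene9c.png",cv2.resize(s[200:320,370:490],None,fx=5,fy=5,interpolation=cv2.INTER_CUBIC))
E
```

```text
time: 10.55
tcp_pos: [0.473, -0.1219, 0.1861]
tcp_rot: [-1.569, 0.057, -0.053]
ft_force: [0.7, -0.1, 0.2]
finger_gap: 0.0213
time: 11.05
tcp_pos: [0.4669, -0.3495, 0.1453]
tcp_rot: [-1.569, 0.057, -0.054]
ft_force: [0.2, 0.3, -0.6]
finger_gap: 0.0219
time: 11.15
tcp_pos: [0.4664, -0.3506, 0.1442]
tcp_rot: [-1.568, 0.06, -0.055]
ft_force: [-0.2, 0.6, -1.3]
finger_gap: 0.0214
[ 0.46714753 -0.34725625  0.14565597] [-1.56789006  0.05797758 -0.05418261]
```

View pics/scene9c.png

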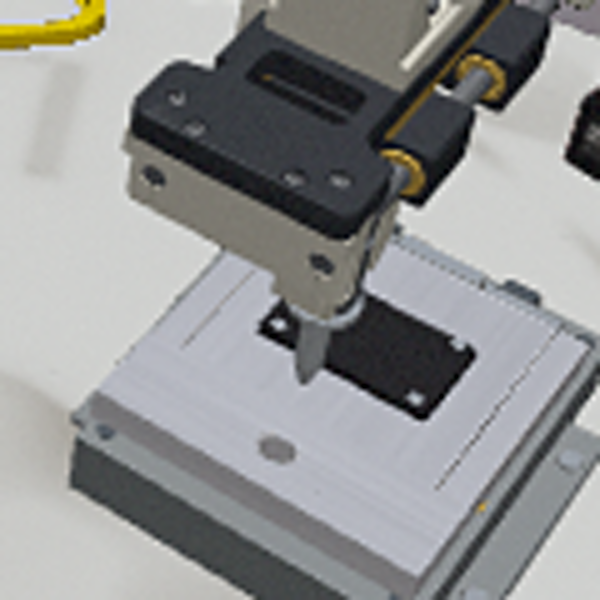

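View pics/wrist9.png

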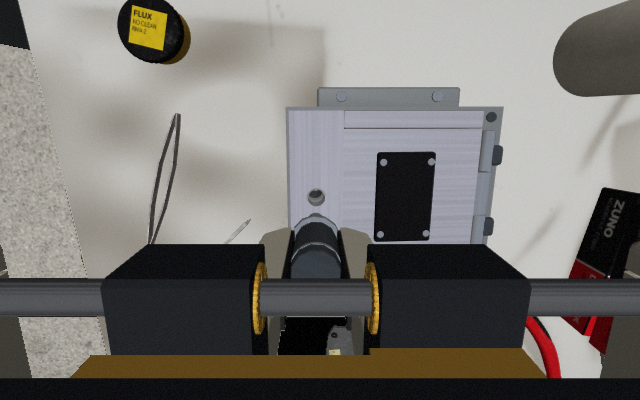

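```bash
python3 - <<'E'
from h import *
np.set_printoptions(precision=4,suppress=True)
S=V("pics/scene9.npz");W=V("pics/wrist9.npz")
f=lambda x,y:(370+(x+.5)/5-.5,200+(y+.5)/5-.5)
print("tip",S.plane(*f(303,381),.0985),"hole",S.plane(*f(277,448),.0535),"wrist hole",W.plane(316,196.5,.0535))
E
```

```text
tip [ 0.4604 -0.3514  0.0985] hole [ 0.4654 -0.3466  0.0535] wrist hole [ 0.4657 -0.3467  0.0535]
```

```bash
python3 -m jog '[[[0,12,0],[0,0,0],15],[[0,22,0],[0,0,0],15],[[0,30,0],[0,0,0],15],[[0,34,0],[0,0,0],15],[[0,34,0],[0,0,0],15]]' && python3 snap.py 10 scene
python3 - <<'E'
import cv2,numpy as np
s=cv2.imread("pics/scene10.png");cv2.imwrite("pics/scene10c.png",cv2.resize(s[220:310,390:480],None,fx=6,fy=6,interpolation=cv2.INTER_CUBIC))
E
```

```text
time: 11.8
tcp_pos: [0.4679, -0.3471, 0.1129]
tcp_rot: [-1.569, 0.055, -0.054]
ft_force: [1.1, 0.4, -1.0]
finger_gap: 0.0215
[ 0.46788726 -0.34707697  0.11291107] [-1.56939744  0.05540745 -0.05400632]
```

View pics/scene10c.png

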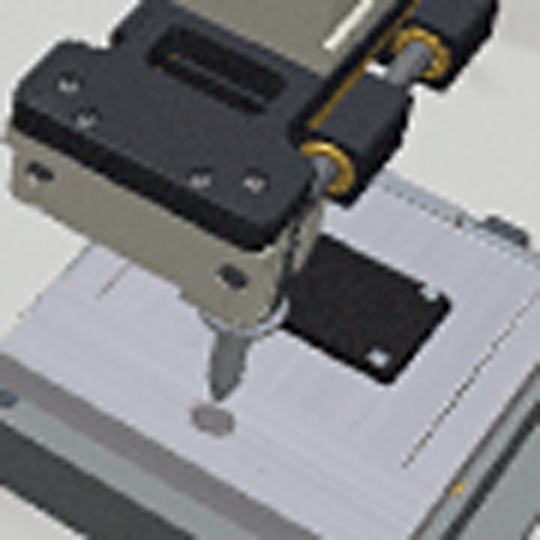

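```bash
python3 -m jog '[[[-1,3,1],[0,0,0],15],[[-1,6,1],[0,0,0],15],[[-1,9,1],[0,0,0],15],[[-1,12,1],[0,0,0],15],[[-1,15,1],[0,0,0],15]]'
```

```text
time: 12.35
tcp_pos: [0.4671, -0.3465, 0.0984]
tcp_rot: [-1.57, 0.055, -0.055]
ft_force: [0.5, 0.1, -1.0]
finger_gap: 0.0214
```

```bash
python3 -m jog '[[[0,4,0],[0,0,0],15],[[0,8,0],[0,0,0],15],[[0,12,0],[0,0,0],15],[[0,15,0],[0,0,0],15],[[0,18,0],[0,0,0],15]]'
```

```text
time: 12.85
tcp_pos: [0.4671, -0.3465, 0.0803]
tcp_rot: [-1.57, 0.055, -0.055]
ft_force: [0.5, -0.0, -0.8]
finger_gap: 0.0213
```

```bash
python3 -m jog '[[[0,3,0],[0,0,0],15],[[0,6,0],[0,0,0],15],[[0,9,0],[0,0,0],15],[[0,12,0],[0,0,0],15],[[0,12,0],[0,0,0],15]]'
```

```text
time: 13.35
tcp_pos: [0.4667, -0.3464, 0.0682]
tcp_rot: [-1.57, 0.056, -0.054]
ft_force: [-1.4, -1.1, -1.5]
finger_gap: 0.0215
```

```bash
python3 -m jog '[[[0,3,0],[0,0,0],15],[[0,6,0],[0,0,0],15],[[0,8,0],[0,0,0],15],[[0,10,0],[0,0,0],15],[[0,10,0],[0,0,0],15]]'
```

```text
time: 13.85
tcp_pos: [0.4668, -0.3465, 0.0586]
tcp_rot: [-1.57, 0.055, -0.054]
ft_force: [-4.5, -1.4, 3.1]
finger_gap: 0.0216
```

```bash
python3 -m jog '[[[-0.3,1,0],[0,0,0],15],[[-0.6,2,-0.2],[0,0,0],15],[[-0.6,3,-0.2],[0,0,0],15],[[-0.6,4,-0.2],[0,0,0],15],[[-0.6,4,-0.2],[0,0,0],15]]'
```

```text
time: 14.35
tcp_pos: [0.4663, -0.3466, 0.0549]
tcp_rot: [-1.57, 0.055, -0.055]
ft_force: [-5.2, 0.6, 5.2]
finger_gap: 0.0216
```

```bash
python3 -m jog '[[[-0.5,1,0],[0,0,0],15],[[-0.5,1,0],[0,0,0],15]]'; python3 -m jog '[[[0,1,0],[0,0,0],15],[[0,1,0],[0,0,0],15]]';python3 -m jog '[[[0,1,0],[0,0,0],15],[[0,1,0],[0,0,0],15]]'
```

```text
time: 14.55
tcp_pos: [0.4663, -0.3467, 0.0547]
tcp_rot: [-1.57, 0.054, -0.056]
ft_force: [-4.7, 2.7, 13.3]
finger_gap: 0.0215
time: 14.75
tcp_pos: [0.4664, -0.3467, 0.0545]
tcp_rot: [-1.571, 0.054, -0.056]
ft_force: [-8.3, 5.0, 23.2]
finger_gap: 0.0213
time: 14.95
tcp_pos: [0.4664, -0.3468, 0.0544]
tcp_rot: [-1.571, 0.054, -0.056]
ft_force: [-11.7, 6.4, 32.7]
finger_gap: 0.0215
```

```bash
python3 -m jog '[[[0,-0.5,0],[0,0,0],15],[[0,-0.5,0],[0,0,0],15],[[0,-0.5,0],[0,0,0],15],[[0,-0.5,0],[0,0,0],15],[[0,-0.5,0],[0,0,0],15]]'; python3 snap.py 11 scene wrist
python3 - <<'E'
from h import *
np.set_printoptions(precision=4,suppress=True)
s=cv2.imread("pics/scene11.png");cv2.imwrite("pics/scene11c.png",cv2.resize(s[210:340,370:510],None,fx=5,fy=4.6,interpolation=cv2.INTER_CUBIC))
W=V("pics/wrist11.npz");cv2.imwrite("pics/w11.png",cv2.imread("pics/wrist11.png"))
P=W.cloud().reshape(-1,3)
x=np.array([.9974,-.0715]);d=(P[:,:2]-[.6032,-.357]);u=d@x;v=d@[.0715,.9974]
k=(u>-152)&(u<-.01)&(u>-.15)&(v>.04)&(v<.06)&(P[:,2]>.03)&(P[:,2]<.065)
c=np.polyfit(u[k],P[k,2],1);print("lid slope",c,k.sum(),"z at hole",np.polyval(c,-.137))
E
```

```text
time: 15.45
tcp_pos: [0.4664, -0.3468, 0.0545]
tcp_rot: [-1.571, 0.054, -0.056]
ft_force: [-9.0, 6.0, 29.2]
finger_gap: 0.0216
[ 0.46636301 -0.34677415  0.05449312] [-1.57077716  0.05422331 -0.05567703]
lid slope [0.0004 0.0443] 10776 z at hole 0.04426434858974726
```

View pics/scene11c.png

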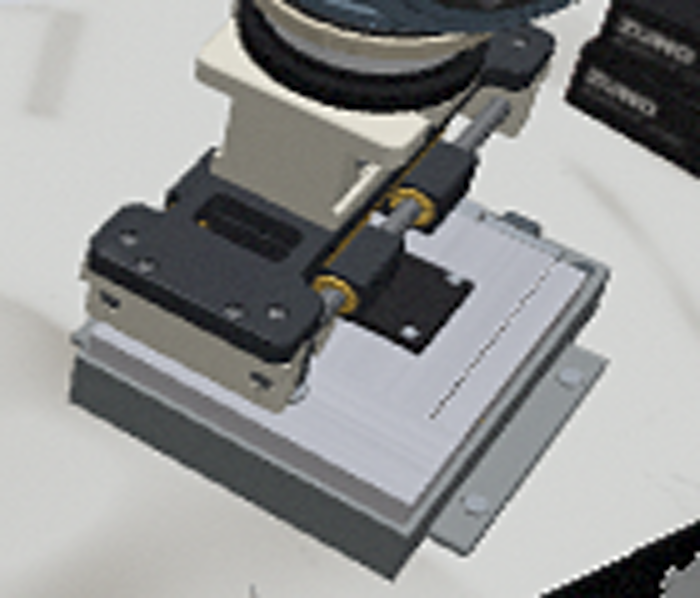

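View pics/w11.png

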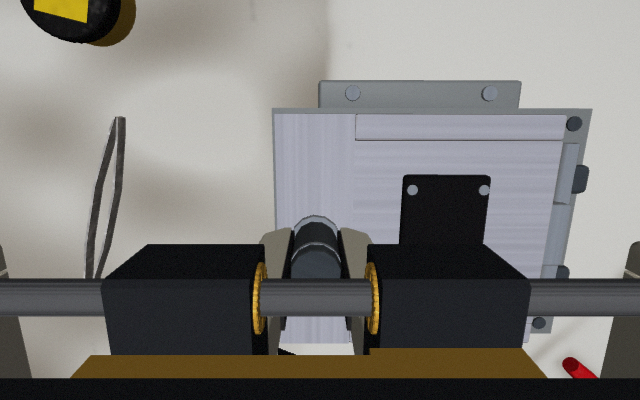

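```bash
python3 - <<'E'
from h import *
a=cv2.imread("pics/scene0.png");b=cv2.imread("pics/scene11.png")
for n,(x0,x1,y0,y1) in {"dish":(275,330,230,275),"square":(205,225,155,182)}.items(): print(n,cv2.absdiff(a,b)[y0:y1,x0:x1].mean())
s=read_state();print(s['time'],s['ft_force'],s['tcp_pos'],s['finger_gap'])
print(close_job())
E
```

```text
dish 20.79084175084175
square 15.203703703703704
15.55 [-9.21379593  5.0570747  28.94498305] [ 0.46635342 -0.346774    0.05447592] 0.021469320036522997
the job is handed in; nothing more can be done
None
```

```bash
python3 - <<'E'
import cv2,numpy as np
a=cv2.imread("pics/scene0.png");b=cv2.imread("pics/scene11.png")
cv2.imwrite("pics/cmp.png",np.hstack([cv2.resize(i[150:280,190:340],None,fx=2.6,fy=2.6) for i in(a,b)]))
E
```

```text
(no output)
```

View pics/cmp.png

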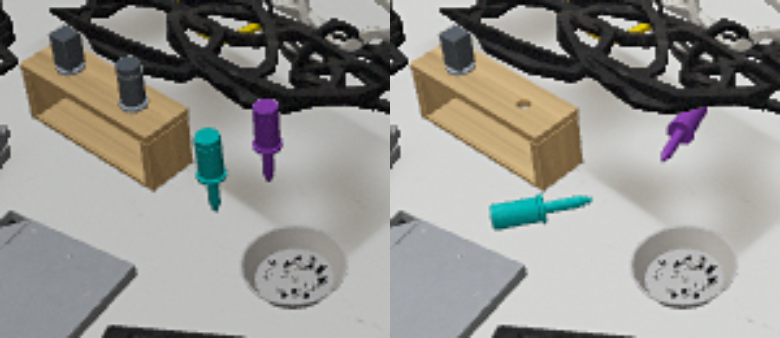

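I swung the lid down, took the long round-headed pin from the rack, and pushed it through the lid into the base. I handed the job in at about 15.6 s, still gripping the pin and pressing it down.

**Last checks:**
- **Lid:** it is fully shut. The measured slope is 0.0004 rad, with the lid's upper face at 44.3 mm.
- **Push and grip:** the push read about 29 N down, with about 10 N of side load. The grip was unchanged, with the fingers 21.5 mm apart.
- **Rack and dish:** my pixel comparison for these was inconclusive: it read 21 for the dish and 15 for the square pin, which I put down to changed lighting. Looking at the before and after pictures, after handing in, the square pin is in its hole and the dish is where it was.

**What went less well:**
- **First lid push:** a finger probably caught in the lid's hole, giving up to about 65 N vertical and 58 N sideways at the wrist, about 90 N in all against the 120 N limit. I backed off, shifted sideways and finished the swing gently.
- **Pin height:** two close wrist views put the pin's head about 8 mm lower than the other cameras did (98 mm against 106 mm). I trusted the wide-angle pair, and the grasp bore that out.
- **Look-alikes:** the purple and turquoise pins fell over by themselves early on. I never touched them.

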